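# Load the setting gauge and index the plate slide under the dispensing head

### The arm

A 7-joint arm with a two-finger parallel gripper is mounted at the origin on the work surface. World frame = base frame: x ahead of the robot, y to its left, z up, the work surface at z = 0. Lengths are in m, angles in degrees, forces in N, time in s.
With the tool pointing down it reaches from about 0.425 to 0.875 m from the base axis. Payload 4.7 kg.
Tool frame: the origin (TCP) lies midway between the tips of the shut fingers; the grasp point (between the pads) lies 19 mm behind it; z points along the fingers, x is the direction in which the jaws open and shut, and the axes are right-handed (so a half turn about z gives the same grasp; the last joint's range is limited). The gripper opens to 87 mm and grips with 3 to 60 N. Pads are 19 mm wide; open, the fingers measure 117 mm over their backs; the gripper's body (75 mm by 190 mm) begins 51 mm behind the grasp point.
Start: joints at [-74.192, 18.392, -4.016, 83.108, 1.295, 78.541, -3.26], TCP at [0.168, 0.628, 0.223] pointing down, gripper open.
Joint ranges: [-163.93, 163.93], [-17.29, 119.83], [-79.2, 71.16], [3.27, 140.29], [-89.18, 269.18], [5.43, 117.66], [-154.24, 154.24]. Speed limits (degrees/s): [147.25, 147.25, 180, 180, 180, 180, 180].

### API

Orientations are given as [roll, pitch, yaw] about the fixed x, y, z axes, in that order (R = Rz(yaw) Ry(pitch) Rx(roll)).
In Python, from cell import telemetry, optics, env gives the robot as it stands.
- The arm moves only by the tool arm_command, never from a script. Its arguments are lists of equal length, an entry for each row: "translation": the shift along the tool's x, y, z in cm, a list of three; "twist": the turn about the tool's z in degrees. In form: {"translation": [[x, y, z], ...], "twist": [twist, ...]}. A call has 1 to 10 rows; each row shifts and turns the pose as measured when the row begins, along the tool's axes as they then stand; what a row does not reach is not made up. A row lasts 1/8 s, in which the tool goes at most 62.5 mm and 10.7 degrees, less where a joint would pass 70% of its speed; a pose out of reach is approached as far as the arm can. A call is refused whole if a number of a shift passes 6.25 or a number of a turn 10.7, either way. A call with a gripper value outside its range is refused whole. "grip" is the opening in per cent of the stroke, from 0 (shut) to 100 (fully open), set as the call begins (left out, the last holds). The fingers move at their own pace and stop on an object; "force" is the grip in N (left out, the last holds). Time passes only in rows, so rows that do not move let the fingers close. It gives the time, the measured TCP pose, the force and the opening at its end, in the units of the state.
- telemetry.get_obs(): the state, without advancing time (a new reading comes with each control period).
- optics.read_camera(name): name is "scene" or "top"; returns a dict with "img" (384x512x3 uint8, blue, green, red), "fx", "fy", "cx", "cy" (pixels), "extrinsics" (4x4, takes a point from camera to world coordinates). Camera axes: x right, y up, looking along -z (the intrinsics and any distortion apply to the point x, -y, -z); pixel columns grow to the right and rows downward; lengths in m; the calibration is good to about 2 mm. A picture is of the moment at which its call begins. There is no depth.
- env.sign_off(): hands the job in, once; it reports no verdict.
The state is a dict: "time_s": time; "qpos": joint angles; "joint_velocities": joint speeds; "effort": joint torques, N m; "tool_pos": TCP position; "tool_rot": TCP orientation; "force": force on the tool from outside, world axes, zero at the start; "wrist_torque": the same for the moment, N m; "grip_width": finger opening in m.
Only numpy, scipy, OpenCV 4.12 (cv2) and the standard library are available. Lean on these libraries where they do the work, as an engineer would, in place of code of your own. Each camera call takes 0.05 s, during which the arm holds its last target. There are 200 camera calls.

### The job

Get the dispensing station ready for its height check: press the T-shaped aluminium setting gauge fully home in its cutout in the foam insert on the plate slide's carriage. Then pull the red index knob, move the carriage one notch away from the robot, in under the dispensing head, and let the plunger snap fully into that notch. Do not knock the head or shift the plates and the tip box, and let go of everything at the end.

Things in the scene. Friction and masses are not known exactly. Their poses are not given: they have to be found in the camera images.
- base: Plate slide fixed to the bench: grey base plate, x -100..+90, y -285..+195, 12 mm thick. Origin on the bench top; y runs along the slide towards the robot, x to the robot's left, z up (yaw pi/2, give or take 0.2). Two rails along y carry the aluminium carriage, which starts at the robot's end. A notched steel index strip along the right-hand (-x) edge slopes 38 degrees, facing up and right.
- head: Dispensing head on the base, same frame. White hood y -285..+20, z 123..208 mm; its knob-side face is undercut: x -100 at the yellow lower edge, -163 at the top; other side x +65. Column at its far end; nozzle tips at z 95. Loading place open, before the hood. At the next station the hood overhangs the knob: a hand pointing straight down would hit it, one tilted along the knob's axis is clear.
- carriage (a joint): Carriage travel, m: 0 = loading notch, where it starts locked; grows away from the robot (-y of base) to 0.215. Friction about 3 N; stays where left. The next notch is somewhere from 0.115 to 0.155 (the strip is clamped where the last set-up left it): feel for it. A further notch, not wanted, is 0.050 beyond. Play in a notch 1.5 mm either way.
- plunger (a joint): Index plunger travel, m: 0 = pin fully in a notch; 0.012 = pin tip riding on the strip between notches; 0.016 = fully out. Spring pushes it in: 5 N at 0, 13 N at 0.016. Round-ended pin 12 mm thick, notches 15 mm wide; the carriage is locked until the knob is out about 0.011. Let go between notches, the pin rides on the strip and drops by itself into the notch it next passes over.
- knob_grip (a point): Middle of the red knob's grip, on the plunger (moves with it). z points out along the plunger, 38 degrees from vertical, leaning to the right; pull along +z. y is along the slide to the robot. Grip: cylinder 36 mm across, 32 mm long along z, centred here; below it a neck 26 mm across, 15 mm long, then a 24 mm sleeve from 35 mm below this point down to a 50 mm wide bracket 58 mm below it.
- insert_seat (a point): Centre of the cutout's floor in the dark foam insert on the carriage: the gauge's origin ends here. Axes as base. Insert 86 (x) by 128 (y) mm, top 18 mm above this point. T cutout, 2 mm clearance, cross end to +y (to the robot): the gauge's x must point to +y. Foam cut away for fingers at y -22..+22, full width and depth. Springy lips near both ends pinch the gauge: press it down, 5 to 10 N.
- gauge: T-shaped aluminium setting gauge, 0.15 to 0.27 kg, loose on the bench at the left. Origin mid-length on its underside, x to the cross end, z up. Bar 22 mm wide, x -55..+33; cross piece x +33..+55, 56 mm wide; both 26 mm tall; a steel step 30 mm wide and 6 mm high on the cross piece. Centre of mass at x +10. Home, it stands 8 mm (step 14 mm) above the foam.
- plate_yellow: Bystander: lidded 96-well plate, yellow wells, 128 x 85 x 17 mm, loose on a grey nest plate 10 mm high (150 x 110 mm), in front at the right. Origin at the centre of its underside.
- plate_teal: Bystander: lidded 96-well plate, teal wells, 128 x 85 x 17 mm, loose on the bench at the far left. Origin at the centre of its underside.
- tip_box: Bystander: blue pipette tip box with clear lid, 120 x 82 x 62 mm, loose on the bench at the far left. Origin at the centre of its underside.

How it is judged:
By the outcome, as a careful person would: the job done as asked, in the order asked, and still so for the second after the job is handed in, with the robot touching nothing.
It also fails if it takes over 58 s, if anything falls off the work surface, if the arm or the gripper's body presses on something with over 40 N, if the wrist force passes 120 N, or if a joint passes its speed limit or range.

## Working session

There is one attempt and no reset: what is moved stays moved. The work goes in short steps, Python scripts to look and compute and a tool call to move; the robot and the scene stay as the last step left them, time stands still between calls to the robot, and variables do not carry over. Pictures are saved under pics/ and viewed, about 8 in all and at most 12, crops included, and the job is handed in when it is done.

Besides the shell and the picture viewer there is one more tool, called as name([rows], argument=value, ...), one row to a line, values as JSON. arm_command: Moves the arm, as the interface text tells. Its arguments: {"type":"object","properties":{"translation":{"type":"array","items":{"type":"array","items":{"type":"number"}}},"twist":{"type":"array","items":{"type":"number"}},"grip":{"type":"number"},"force":{"type":"number"}},"required":["translation","twist"]}

```bash
ls; mkdir -p pics; python3 - <<'E'
from cell import telemetry, optics
import cv2,numpy as np
np.set_printoptions(precision=4,suppress=True)
for n in("scene","top"):
    c=optics.read_camera(n); cv2.imwrite(f"pics/{n}0.png",c["img"]); print(n,{k:v for k,v in c.items() if k!="img"})
print(telemetry.get_obs())
E
```

```text
pics
scene {'fx': 366.7466494196721, 'fy': 366.7466494196721, 'cx': 255.08730156281302, 'cy': 192.44547064080083, 'extrinsics': array([[ 0.8387, -0.4064,  0.3626,  0.9145],
       [ 0.5443,  0.603 , -0.5832, -0.5083],
       [ 0.0184,  0.6865,  0.7269,  0.8189],
       [ 0.    ,  0.    ,  0.    ,  1.    ]])}
top {'fx': 454.9421813081404, 'fy': 454.9421813081404, 'cx': 258.5308068094257, 'cy': 199.76419125352535, 'extrinsics': array([[ 0.0217,  0.9929, -0.1174,  0.3892],
       [-0.9996,  0.0237,  0.0156,  0.096 ],
       [ 0.0183,  0.117 ,  0.993 ,  1.462 ],
       [ 0.    ,  0.    ,  0.    ,  1.    ]])}
{'time_s': 0.1, 'qpos': array([-74.1923,  18.4343,  -4.0144,  83.1685,   1.2953,  78.5409,
        -3.2596]), 'joint_velocities': array([-0.1172, -0.1197, -0.0365, -0.2621, -0.0947, -0.0551,  0.0042]), 'effort': array([  0.    , -49.257 ,  -0.4056, -31.3402,  -0.0641,   0.0396,
         0.0001]), 'tool_pos': array([0.1682, 0.6274, 0.2216]), 'tool_rot': array([179.9938,   0.0984,  75.0013]), 'force': array([ 0.2056, -0.171 , -0.2113]), 'wrist_torque': array([ 0.0425, -0.015 ,  0.0463]), 'grip_width': 0.08697314779977279}
```

View pictures.

View pics/scene0.png

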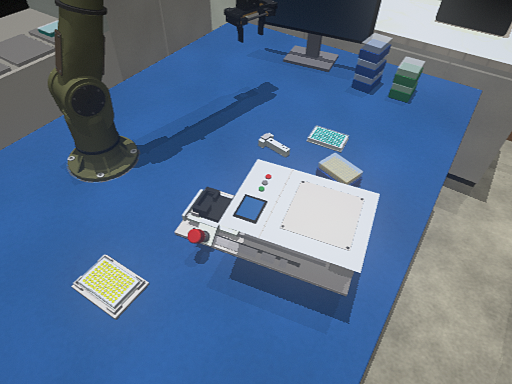

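View pics/top0.png

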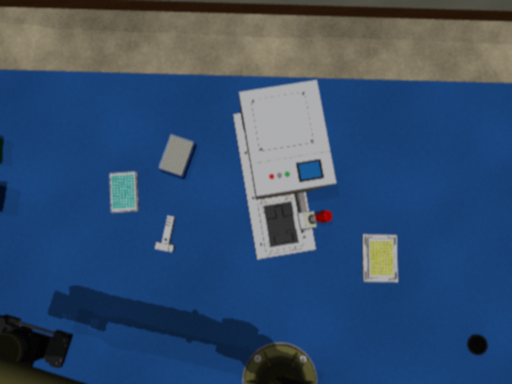

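```bash
cat > h.py <<'E'
import cv2,numpy as np
from cell import telemetry, optics
np.set_printoptions(precision=4,suppress=True)
def cam(n):return optics.read_camera(n)
def ray(c,u,v):
    d=np.array([(u-c["cx"])/c["fx"],-(v-c["cy"])/c["fy"],-1.]);E=c["extrinsics"];return E[:3,3],E[:3,:3]@d
def onz(c,u,v,z):
    o,d=ray(c,u,v);return o+d*(z-o[2])/d[2]
def proj(c,p):
    E=c["extrinsics"];q=E[:3,:3].T@(np.asarray(p)-E[:3,3]);return np.array([c["cx"]+c["fx"]*q[0]/-q[2],c["cy"]-c["fy"]*q[1]/-q[2]])
def tri(c1,p1,c2,p2):
    o1,d1=ray(c1,*p1);o2,d2=ray(c2,*p2);s=np.linalg.lstsq(np.c_[d1,-d2],o2-o1,rcond=None)[0]
    a,b=o1+d1*s[0],o2+d2*s[1];return (a+b)/2,np.linalg.norm(a-b)
E
python3 - <<'E'
import cv2,numpy as np
t=cv2.imread("pics/top0.png");s=cv2.imread("pics/scene0.png")
A=cv2.resize(t[185:265,145:345],None,fx=4,fy=4,interpolation=cv2.INTER_CUBIC)
B=cv2.resize(s[125:255,170:303],None,fx=2.1,fy=2.1,interpolation=cv2.INTER_CUBIC)
C=np.zeros((A.shape[0]+B.shape[0],800,3),np.uint8);C[:320]=A;C[320:,:B.shape[1]]=B
D=cv2.resize(s[180:252,170:270],None,fx=3.8,fy=3.8,interpolation=cv2.INTER_CUBIC);C[320:320+D.shape[0],400:400+D.shape[1]]=D
cv2.imwrite("pics/c1.png",C);print(C.shape)
E
```

```text
Traceback (most recent call last):
ValueError: could not broadcast input array from shape (274,380,3) into shape (273,380,3)
```

```bash
python3 - <<'E'
import cv2,numpy as np
t=cv2.imread("pics/top0.png");s=cv2.imread("pics/scene0.png")
A=cv2.resize(t[185:265,145:345],None,fx=4,fy=4,interpolation=cv2.INTER_CUBIC)
B=cv2.resize(s[125:255,170:303],None,fx=2.1,fy=2.1,interpolation=cv2.INTER_CUBIC)
C=np.zeros((600,800,3),np.uint8);C[:320]=A;C[320:320+len(B),:B.shape[1]]=B
D=cv2.resize(s[180:252,170:270],None,fx=3.8,fy=3.8,interpolation=cv2.INTER_CUBIC);C[320:320+D.shape[0],400:400+D.shape[1]]=D
cv2.imwrite("pics/c1.png",C);print(C.shape)
E
```

```text
(600, 800, 3)
```

View pics/c1.png

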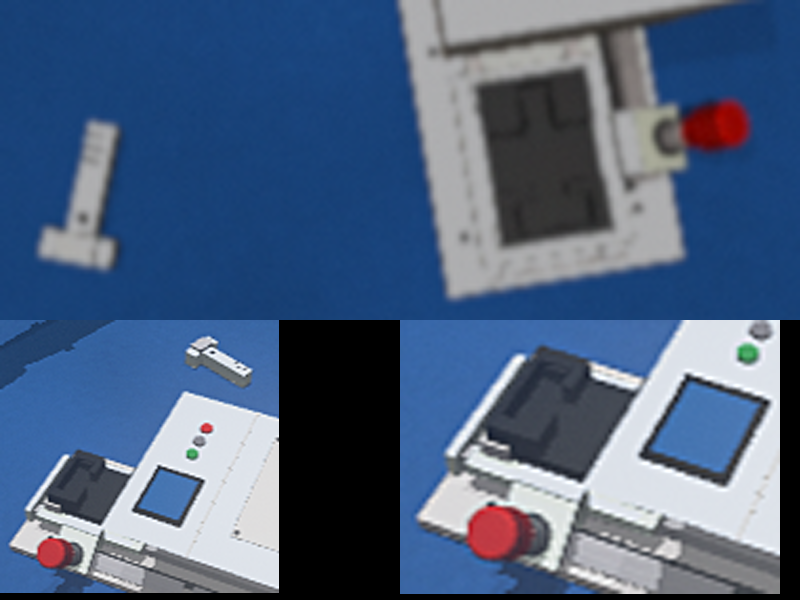

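```bash
cat > m1.py <<'E'
from h import *
T,S=cam("top"),cam("scene")
def quad(m,c,x0,y0,x1,y1,eps):
    mm=np.zeros_like(m);mm[y0:y1,x0:x1]=m[y0:y1,x0:x1]
    cs,_=cv2.findContours(mm,cv2.RETR_EXTERNAL,cv2.CHAIN_APPROX_NONE);k=max(cs,key=cv2.contourArea)
    h=cv2.convexHull(k);return k,cv2.approxPolyDP(h,eps,True)[:,0]
gt=T["img"].max(2);gs=S["img"].max(2)
k,q=quad((gt<85).astype(np.uint8),T,255,195,308,252,4);print("foam top quad",q,cv2.minAreaRect(k))
box=cv2.boxPoints(cv2.minAreaRect(k))
for z in(.07,.08,.09,.1):
    P=np.array([onz(T,*b,z)for b in box]);print(z,np.linalg.norm(P[1]-P[0]),np.linalg.norm(P[2]-P[1]),P.mean(0),np.degrees(np.arctan2(*(P[1]-P[0])[[1,0]])),np.degrees(np.arctan2(*(P[2]-P[1])[[1,0]])))
k,q=quad((gs<80).astype(np.uint8),S,185,180,245,225,2);print("foam scene",q.tolist())
# gauge
for n,C,r in(("top",T,(145,205,190,260)),("scene",S,(250,125,300,165))):
    hs=cv2.cvtColor(C["img"],cv2.COLOR_BGR2HSV);k,q=quad((hs[...,1]<90).astype(np.uint8)*(hs[...,2]>60).astype(np.uint8),C,*r,1.5);print("gauge",n,q.tolist(),cv2.contourArea(k))
# red
for n,C,r in(("top",T,(310,200,345,230)),("scene",S,(180,220,215,250))):
    b,g,rr=[C["img"][...,i].astype(int) for i in range(3)]
    k,q=quad(((rr>80)&(rr>2*g)&(rr>2*b)).astype(np.uint8),C,*r,1.5);M=cv2.moments(k);print("red",n,q.tolist(),M["m10"]/M["m00"],M["m01"]/M["m00"],cv2.minAreaRect(k))
# base plate near edge
hs=cv2.cvtColor(T["img"],cv2.COLOR_BGR2HSV);k,q=quad((hs[...,1]<110).astype(np.uint8),T,225,70,345,275,3);print("slide hull",q.tolist())
for p in q: print(p,onz(T,*p,.012))
E
python3 m1.py
```

```text
foam top quad [[289 202]
 [297 241]
 [271 245]
 [265 206]] ((280.54052734375, 223.74325561523438), (40.113346099853516, 27.125829696655273), 80.53767395019531)
0.07 0.08373740629375322 0.12304501724305113 [0.4816 0.0051 0.07  ] -79.14752726263603 -169.80037690258993
0.08 0.08313582615124203 0.12216104624031074 [0.481  0.0057 0.08  ] -79.14752726263603 -169.80037690258993
0.09 0.08253424600873083 0.12127707523757038 [0.4803 0.0064 0.09  ] -79.14752726263605 -169.80037690258993
0.1 0.08193266586621964 0.12039310423483 [0.4797 0.007  0.1   ] -79.14752726263606 -169.80037690258993
foam scene [[207, 187], [218, 190], [231, 199], [217, 221], [199, 216], [191, 207]]
gauge top [[173, 216], [173, 250], [156, 249], [154, 247], [167, 216]] 343.0
gauge scene [[258, 140], [264, 134], [270, 133], [289, 148], [289, 153], [284, 156], [258, 145]] 328.5
red top [[330, 212], [331, 218], [329, 220], [316, 220], [316, 215], [324, 211]] 323.79411764705884 216.27450980392155 ((323.5, 216.0), (10.0, 15.0), 90.0)
red scene [[202, 231], [203, 233], [197, 241], [192, 242], [189, 240], [188, 233], [192, 229]] 194.06485084306095 235.284046692607 ((194.26919555664062, 234.84613037109375), (12.480754852294922, 14.976905822753906), 33.690067291259766)
slide hull [[344, 70], [336, 183], [316, 248], [257, 259], [225, 70]]
[344  70] [ 1.0028 -0.2022  0.012 ]
[336 183] [ 0.6211 -0.1761  0.012 ]
[316 248] [ 0.4106 -0.1127  0.012 ]
[257 259] [0.372  0.0739 0.012 ]
[225  70] [0.9912 0.1938 0.012 ]
```

```bash
cat >> h.py <<'E'
from scipy.ndimage import map_coordinates
def edge(C,p,q,w=3,lo=.12,hi=.88,sgn=0):
    "subpixel straight edge near p-q: refined end points p',q'; sgn picks gradient sign along normal (-dy,dx)"
    g=C["img"].astype(float).sum(2)/3;p,q=np.float64(p),np.float64(q);d=q-p;n=np.array([-d[1],d[0]])/np.hypot(*d)
    s=np.arange(-w,w+.01,.25);pts=[]
    for t in np.linspace(lo,hi,25):
        x=p+t*d+s[:,None]*n;f=map_coordinates(g,[x[:,1],x[:,0]],order=1);r=np.gradient(f);r=np.abs(r) if sgn==0 else np.maximum(r*sgn,0)
        r=r*(r>.5*r.max());pts.append([t*np.hypot(*d),(r*s).sum()/max(r.sum(),1e-9)])
    pts=np.array(pts);vx,vy,x0,y0=cv2.fitLine(np.float32(pts),cv2.DIST_HUBER,0,.01,.01).ravel()
    off=lambda a:y0+(a-x0)*vy/vx
    return p+off(0)*n,q+off(np.hypot(*d))*n,np.std(pts[:,1]-off(pts[:,0]))
def meet(a,b):
    l=np.cross([*a[0],1],[*a[1],1]);m=np.cross([*b[0],1],[*b[1],1]);x=np.cross(l,m);return x[:2]/x[2]
E
cat > m2.py <<'E'
from h import *
T,S=cam("top"),cam("scene")
def ang(a):return np.degrees(np.arctan2(a[1],a[0]))
def L(e,z):return onz(T,*e[0],z),onz(T,*e[1],z)
nb=edge(T,(257,259.5),(316.5,249));lb=edge(T,(256.5,259.5),(246,200));rb=edge(T,(316.5,249),(314,236))
for n,e in(("near",nb),("left",lb),("right",rb)):
    a,b=L(e,.012);print(n,e[2],a,b,ang(b-a))
c1,c2=meet(nb,lb),meet(nb,rb);print("base corners",onz(T,*c1,.012),onz(T,*c2,.012))
f=[edge(T,a,b) for a,b in(((271,245.7),(297.5,241.3)),((297.7,241.3),(290,202)),((290,202),(264.5,206)),((264.5,206),(270.5,245.7)))]
cs=[meet(f[i-1],f[i]) for i in range(4)];print("foam px",np.array(cs),[e[2] for e in f])
for z in(.06,.075,.09):
    P=np.array([onz(T,*b,z)for b in cs]);print(z,[np.linalg.norm(P[i]-P[i-1]) for i in range(4)],P.mean(0),ang(P[1]-P[0]),ang(P[2]-P[1]),ang(P[2]-P[3]),ang(P[3]-P[0]))
print("left-near",tri(T,cs[0],S,(206.5,187)));print("right-near",tri(T,cs[1],S,(191.5,206)))
print("knob",tri(T,(323.8,216.3),S,(194.1,235.3)))
g=[edge(T,a,b) for a,b in(((154.5,249.5),(173,252.5)),((161,243),(167,215)),((174,217),(170,244)))]
for n,e in zip(("cross","barL","barR"),g):
    for z in(0,.026):
        a,b=L(e,z);print(n,z,e[2],a,b,ang(b-a))
big=[cv2.resize(C["img"][y:y+50,x:x+66],None,fx=6,fy=6,interpolation=cv2.INTER_CUBIC) for C,x,y in((T,140,208),(S,243,120),(S,178,182),(T,300,190))]
cv2.imwrite("pics/c2.png",np.vstack([np.hstack(big[:2]),np.hstack(big[2:])]))
E
python3 m2.py
```

```text
near 0.13376140582679422 [0.3716 0.0742 0.012 ] [ 0.4077 -0.1143  0.012 ] -79.14260004160079
left 0.15408968500048936 [0.3704 0.0751 0.012 ] [0.5594 0.1109 0.012 ] 10.712447576848673
right 0.14251694150447705 [ 0.4069 -0.1116  0.012 ] [ 0.4482 -0.1045  0.012 ] 9.657443068028378
base corners [0.3713 0.0753 0.012 ] [ 0.4072 -0.1115  0.012 ]
foam px [[270.1014 246.3032]
 [297.6227 241.7918]
 [290.6254 201.3315]
 [263.2755 205.6691]] [np.float64(0.08754302867900195), np.float64(0.30631196170801134), np.float64(0.13248098288108837), np.float64(0.1935254805306886)]
0.06 [np.float64(0.12700693607328964), np.float64(0.08583923554789913), np.float64(0.12684617430017478), np.float64(0.08610075628285244)] [0.4822 0.0048 0.06  ] -79.49011796064306 10.547585100638631 -79.59680374913711 10.665448309982102
0.075 [np.float64(0.1256480476054879), np.float64(0.08492081368152453), np.float64(0.12548900587480782), np.float64(0.08517953632117843)] [0.4812 0.0058 0.075 ] -79.49011796064309 10.547585100638639 -79.5968037491371 10.66544830998211
0.09 [np.float64(0.12428915913768623), np.float64(0.0840023918
[... 270 characters left out ...]
 0.4275, -0.0476,  0.0728]), np.float64(0.0003757796544035402))
knob (array([ 0.5049, -0.126 ,  0.0871]), np.float64(0.002692220738303145))
cross 0 0.10437722420263987 [0.3973 0.4002 0.    ] [0.3877 0.3413 0.    ] -99.22395953985283
cross 0.026 0.10437722420263987 [0.3972 0.3948 0.026 ] [0.3878 0.337  0.026 ] -99.22395953985283
barL 0 0.2535625165521271 [0.4161 0.3822 0.    ] [0.5059 0.3669 0.    ] -9.70534951399734
barL 0.026 0.2535625165521271 [0.4156 0.3772 0.026 ] [0.5038 0.3621 0.026 ] -9.70534951399734
barR 0 0.11852674465028216 [0.5    0.3446 0.    ] [0.4141 0.3585 0.    ] 170.8521924700881
barR 0.026 0.11852674465028216 [0.498  0.3402 0.026 ] [0.4136 0.3538 0.026 ] 170.85219247008808
```

View pics/c2.png

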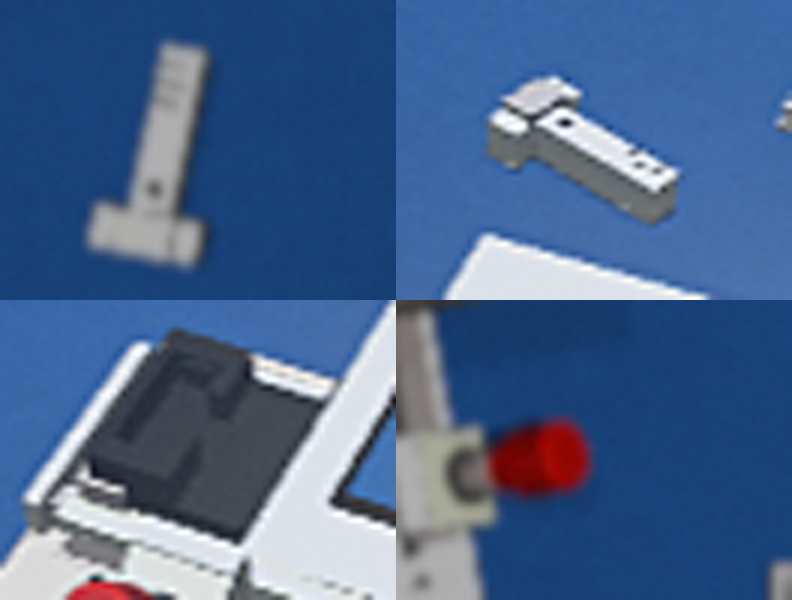

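arm_command([
  [-2.3,4.1,0],
  [-2.3,4.1,0],
  [-2.3,4.1,0],
  [-2.3,4.1,0],
  [-2.3,4.1,0],
  [-2.3,4.1,0],
  [-2.3,4.1,0],
  [-2.3,4.1,0],
], twist=[0,0,0,0,0,0,0,0], grip=70, force=50)

```text
time_s: 1.3
tool_pos: [0.4416, 0.3617, 0.2212]
tool_rot: [-179.9, -0.1, 75.6]
force: [-0.0, 0.3, -0.3]
grip_width: 0.0609
```

```bash
cat >> h.py <<'E'
from scipy.spatial.transform import Rotation as Ro
def go(p,yaw=None):
    "tool-axis shift in cm (and twist in deg, tool down) from measured pose to world p"
    o=telemetry.get_obs();R=Ro.from_euler("xyz",o["tool_rot"],degrees=True).as_matrix();d=R.T@(np.array(p)-o["tool_pos"])*100
    tw=None if yaw is None else -((yaw-np.degrees(np.arctan2(R[1,0],R[0,0]))+90)%180-90)
    print("t%.2f"%o["time_s"],"pos",o["tool_pos"],"rot",o["tool_rot"],"F",o["force"],"w%.4f"%o["grip_width"],"zax",R[:,2],"\n -> shift cm",d,"twist",tw)
E
python3 -c "
from h import *
go([.4414,.3609,.10],80.6);print(telemetry.get_obs()['qpos'])"
```

```text
t1.30 pos [0.4416 0.3617 0.2212] rot [-179.8945   -0.0863   75.5952] F [-0.0425  0.3244 -0.3418] w0.0609 zax [-0.0014  0.0019 -1.    ] 
 -> shift cm [-0.0979  0.0268 12.122 ] twist -5.004794191299638
[-50.1492   8.6763   9.1972  95.2261  -1.5625  76.2011  34.9122]
```

arm_command([
  [0,0,0],
  [-0.1,0,5],
  [0,0,5],
  [0,0,5],
  [0,0,4],
  [0,0,2],
], twist=[-5,0,0,0,0,0])

```text
time_s: 2.05
tool_pos: [0.449, 0.3576, 0.009]
tool_rot: [179.7, -0.4, 80.1]
force: [-1.2, -0.7, 0.2]
grip_width: 0.0612
```

```bash
python3 -c "
from h import *
go([.4414,.3609,.005],80.6)"
```

```text
t2.05 pos [0.449  0.3576 0.009 ] rot [179.6875  -0.4394  80.1391] F [-1.2104 -0.7173  0.2367] w0.0612 zax [ 0.0067  0.0066 -1.    ] 
 -> shift cm [ 0.1883 -0.8106  0.3972] twist -0.4608512378239453
```

arm_command([
  [0.2,-0.8,0.1],
  [0,0,0.2],
  [0,0,0],
], twist=[-0.5,0,0])

```text
time_s: 2.42
tool_pos: [0.4405, 0.3614, 0.006]
tool_rot: [179.7, -0.4, 80.7]
force: [-0.2, -0.4, 0.1]
grip_width: 0.0611
```

arm_command([
  [0,0,0],
  [0,0,0],
  [0,0,0],
  [0,0,0],
], twist=[0,0,0,0], grip=0, force=50)

```text
time_s: 2.92
tool_pos: [0.4422, 0.3625, 0.0086]
tool_rot: [179.6, -0.6, 80.7]
force: [-0.1, 0.4, -0.4]
grip_width: 0.0289
```

```bash
python3 -c "
from h import *
go([.4414,.3609,.005],80.6)
T=cam('top');S=cam('scene')
a=cv2.resize(T['img'][195:265,125:205],None,fx=5,fy=5,interpolation=2);b=cv2.resize(S['img'][95:165,230:310],None,fx=5,fy=5,interpolation=2)
cv2.imwrite('pics/g1.png',np.hstack([a,b]))"
```

```text
t2.92 pos [0.4422 0.3625 0.0086] rot [179.5636  -0.6084  80.6861] F [-0.1111  0.4488 -0.405 ] w0.0289 zax [ 0.0092  0.0092 -0.9999] 
 -> shift cm [-0.1767 -0.0536  0.355 ] twist 0.0861187368601577
```

View pics/g1.png

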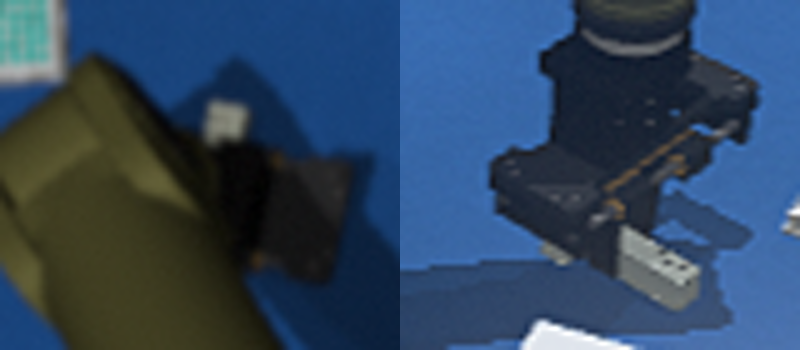

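arm_command([
  [0,0,0.3],
  [0,0,0],
  [0,0,0],
], twist=[0,0,0])

```text
time_s: 3.4
tool_pos: [0.4421, 0.3626, 0.0086]
tool_rot: [179.6, -0.6, 80.7]
force: [0.1, -0.2, -2.6]
grip_width: 0.0212
```

```bash
python3 -c "
from h import *
go([.4818,.0047,.16],100.55)"
```

```text
t3.40 pos [0.4421 0.3626 0.0086] rot [179.6315  -0.5829  80.6802] F [ 0.0907 -0.2324 -2.5937] w0.0212 zax [ 0.008   0.009  -0.9999] 
 -> shift cm [-34.5143   9.8136 -15.4244] twist -19.86976245782914
```

arm_command([
  [0,0,-3],
  [0,0,-6],
  [-3,1,-6],
  [-5,1.4,0],
  [-5,1.4,0],
  [-5,1.4,0],
  [-5,1.4,0],
  [-5,1.4,0],
  [-4,1.1,0],
  [0,0,0],
], twist=[0,0,0,0,0,0,0,0,0,0])

```text
time_s: 4.65
tool_pos: [0.4773, 0.0214, 0.1515]
tool_rot: [179.9, -0.2, 80.8]
force: [-0.0, 0.2, -1.6]
grip_width: 0.0211
```

```bash
python3 -c "
from h import *
go([.4764,.0037,.12],100.55)"
```

```text
t4.65 pos [0.4773 0.0214 0.1515] rot [179.9056  -0.1973  80.8009] F [-0.034   0.2083 -1.6262] w0.0211 zax [ 0.0022  0.0031 -1.    ] 
 -> shift cm [-1.7684  0.1931  3.1409] twist -19.749127756855046
```

arm_command([
  [-1.8,0.2,0],
  [0,0,1],
  [0,0,2],
  [0,0,0],
], twist=[-10,-9.7,0,0])

```text
time_s: 5.15
tool_pos: [0.4749, 0.0055, 0.1187]
tool_rot: [-180.0, -0.2, 101.3]
force: [-0.6, -0.2, -2.1]
grip_width: 0.0216
```

```bash
python3 -c "
from h import *
go([.4764,.0037,.08],100.55)
T=cam('top');S=cam('scene')
a=cv2.resize(T['img'][185:265,240:320],None,fx=4,fy=4,interpolation=2);b=cv2.resize(S['img'][150:230,170:270],None,fx=4,fy=4,interpolation=2)
cv2.imwrite('pics/g2.png',np.hstack([a,b]));cv2.imwrite('pics/g2s.png',S['img'])"
```

```text
t5.15 pos [0.4749 0.0055 0.1187] rot [-179.9914   -0.2371  101.2656] F [-0.5883 -0.2339 -2.0856] w0.0216 zax [-0.001  0.004 -1.   ] 
 -> shift cm [-0.2247  0.1117  3.8733] twist 0.7156476579849169
```

View pics/g2.png

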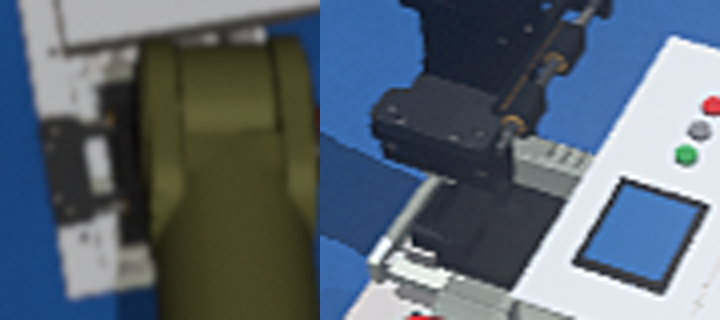

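arm_command([
  [-0.2,0.1,0],
  [0,0,1.5],
  [0,0,1.5],
  [0,0,0],
], twist=[0.7,0,0,0])

```text
time_s: 5.75
tool_pos: [0.4789, 0.0046, 0.0896]
tool_rot: [179.7, -0.2, 100.6]
force: [0.5, 0.4, -1.9]
grip_width: 0.0216
```

```bash
python3 -c "
from h import *
go([.4764,.0037,.08],100.55)"
```

```text
t5.75 pos [0.4789 0.0046 0.0896] rot [179.6921  -0.248  100.5583] F [ 0.4897  0.3779 -1.9363] w0.0216 zax [ 0.0045  0.0052 -1.    ] 
 -> shift cm [-0.0503 -0.2647  0.9537] twist 0.008345738556016613
```

arm_command([
  [0,-0.25,0.5],
  [0,-0.1,0.5],
  [0,0,0],
], twist=[0,0,0])

```text
time_s: 6.12
tool_pos: [0.4752, 0.0039, 0.0788]
tool_rot: [179.7, -0.2, 100.6]
force: [-0.0, -0.0, -1.8]
grip_width: 0.0215
```

```bash
python3 -c "
from h import *
go([.4764,.0037,.07],100.55)"
```

```text
t6.12 pos [0.4752 0.0039 0.0788] rot [179.7114  -0.2441 100.5525] F [-0.0417 -0.0111 -1.849 ] w0.0215 zax [ 0.0042  0.0051 -1.    ] 
 -> shift cm [-0.0483  0.1138  0.8756] twist 0.0024908540532067036
```

arm_command([
  [0,0.1,0.4],
  [0,0,0.4],
  [0,0,0.3],
  [0,0,0],
], twist=[0,0,0,0])

```text
time_s: 6.62
tool_pos: [0.4781, 0.0065, 0.0699]
tool_rot: [179.5, -0.4, 100.6]
force: [-0.3, -0.0, -3.4]
grip_width: 0.0219
```

```bash
python3 -c "
from h import *
go([.4764,.0037,.06],100.55)"
```

```text
t6.62 pos [0.4781 0.0065 0.0699] rot [179.4866  -0.4174 100.6184] F [-0.2687 -0.0267 -3.3976] w0.0219 zax [ 0.0075  0.0088 -0.9999] 
 -> shift cm [-0.2477 -0.2286  0.9879] twist 0.06844417970971506
```

arm_command([
  [-0.25,-0.25,0],
  [0,0,0.2],
  [0,0,0],
], twist=[0,0,0])

```text
time_s: 7.0
tool_pos: [0.4771, 0.0059, 0.0681]
tool_rot: [179.3, -0.6, 100.7]
force: [0.2, 1.2, -2.7]
grip_width: 0.0215
```

```bash
python3 -c "
from h import *
go([.4764,.0037,.06],100.55)"
```

```text
t7.00 pos [0.4771 0.0059 0.0681] rot [179.3154  -0.5717 100.6908] F [ 0.1625  1.1509 -2.6917] w0.0215 zax [ 0.0099  0.012  -0.9999] 
 -> shift cm [-0.211  -0.1152  0.8069] twist 0.14082655215105433
```

arm_command([
  [0.05,0,0.4],
  [0,0,0.5],
  [0,0,0.5],
  [0,0,0],
], twist=[0,0,0,0])

```text
time_s: 7.5
tool_pos: [0.4796, 0.0064, 0.0588]
tool_rot: [179.1, -0.6, 100.7]
force: [-1.9, 0.8, -3.8]
grip_width: 0.0215
```

```bash
python3 -c "
from h import *
go([.4764,.0037,.06],100.55)"
```

```text
t7.50 pos [0.4796 0.0064 0.0588] rot [179.1469  -0.6483 100.6783] F [-1.8568  0.8263 -3.8082] w0.0215 zax [ 0.0125  0.0139 -0.9998] 
 -> shift cm [-0.2021 -0.3583 -0.131 ] twist 0.1282882068809954
```

arm_command([
  [0,-0.2,0.3],
  [0,-0.05,0.4],
  [0,0,0.4],
  [0,0,0.4],
], twist=[0,0,0,0])

```text
time_s: 8.0
tool_pos: [0.48, 0.0065, 0.0583]
tool_rot: [179.1, -1.0, 100.7]
force: [-16.4, 1.1, 39.9]
grip_width: 0.0216
```

```bash
python3 -c "
from h import *
go([.4764,.0037,.06],100.55)"
```

```text
t8.00 pos [0.48   0.0065 0.0583] rot [179.1367  -1.0319 100.7034] F [-16.3687   1.1373  39.9469] w0.0216 zax [ 0.0115  0.0205 -0.9997] 
 -> shift cm [-0.206 -0.407 -0.178] twist 0.15335332898959564
```

arm_command([
  [0,0,-0.2],
  [0,0,0],
  [0,0,0],
], twist=[0,0,0], grip=42)

```text
time_s: 8.38
tool_pos: [0.4802, 0.0045, 0.0599]
tool_rot: [179.1, -0.9, 100.6]
force: [-0.4, -0.7, -0.4]
grip_width: 0.0355
```

arm_command([
  [0,0,-3],
  [0,0,-4],
  [0,-2,-4],
  [0,-5,-4],
  [0,-5,0],
  [0,-5,0],
], twist=[0,0,0,0,0,0])

```text
time_s: 9.12
tool_pos: [0.3759, -0.0185, 0.2106]
tool_rot: [179.1, -1.4, 101.1]
force: [-0.2, 0.2, 0.7]
grip_width: 0.036
```

```bash
python3 -c "
from h import *
go([.4764,.0037,.06],100.55);print(telemetry.get_obs()['qpos'])
T=cam('top');S=cam('scene')
a=cv2.resize(T['img'][185:265,240:340],None,fx=4,fy=4,interpolation=2);b=cv2.resize(S['img'][170:250,170:270],None,fx=4,fy=4,interpolation=2)
cv2.imwrite('pics/g3.png',np.hstack([a,b]))"
```

```text
t9.12 pos [ 0.3759 -0.0185  0.2106] rot [179.1472  -1.3994 101.1048] F [-0.1528  0.2135  0.7065] w0.0360 zax [ 0.0099  0.0268 -0.9996] 
 -> shift cm [-0.1288 10.059  15.2135] twist 0.5548255950501044
[ -3.7806 -15.869    3.3723 119.3868  -0.6294  75.8752 100.7131]
```

View pics/g3.png

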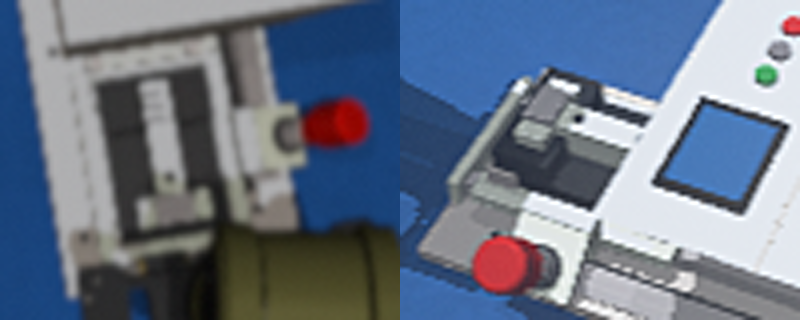

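arm_command([
  [0,4.5,0],
  [0,4.5,1],
  [0,4.5,3],
  [0,0.3,3],
  [0,0,1],
  [0,0,0],
], twist=[0,0,0,0,0,0], grip=0)

```text
time_s: 9.98
tool_pos: [0.5187, 0.0053, 0.1257]
tool_rot: [179.4, -0.9, 100.4]
force: [-0.2, -0.3, -0.3]
grip_width: 0.0007
```

```bash
python3 -c "
from h import *
go([.513,.0115,.085],100.55)
T=cam('top');S=cam('scene');print(tri(T,(282,230),S,(214.5,199.5)))"
```

```text
t9.97 pos [0.5187 0.0053 0.1257] rot [179.3992  -0.9042 100.443 ] F [-0.2033 -0.2644 -0.2622] w0.0007 zax [ 0.0075  0.0174 -0.9998] 
 -> shift cm [ 0.6529 -0.4909  4.0744] twist -0.1070479594446283
(array([0.464 , 0.0024, 0.0754]), np.float64(0.005314618439831399))
```

arm_command([
  [0.6,-0.6,1.5],
  [0,-0.1,1.5],
  [0,-0.1,1],
  [0,0,0.3],
  [0,0,0.3],
], twist=[0,0,0,0,0])

```text
time_s: 10.7
tool_pos: [0.511, 0.0101, 0.0806]
tool_rot: [179.0, -0.9, 100.3]
force: [-1.0, -0.5, -0.0]
grip_width: 0.0009
```

```bash
python3 -c "
from h import *
go([.513,.0115,.076],100.55)"
```

```text
t10.70 pos [0.511  0.0101 0.0806] rot [178.9863  -0.8694 100.3491] F [-1.008  -0.4962 -0.0327] w0.0009 zax [ 0.0147  0.0181 -0.9997] 
 -> shift cm [0.0916 0.2087 0.4653] twist -0.200927918927448
```

arm_command([
  [0,0,0.3],
  [0,0,0.3],
  [0,0,0.2],
], twist=[0,0,0])

```text
time_s: 11.08
tool_pos: [0.5117, 0.0102, 0.0764]
tool_rot: [179.0, -0.9, 100.3]
force: [-6.8, -0.9, 16.1]
grip_width: 0.0004
```

arm_command([
  [0,0,-2.5],
  [0,-3.5,0],
  [0,-3.5,0],
  [0,-0.3,0.6],
  [0,0,0.5],
], twist=[0,0,0,0,0])

```text
time_s: 11.7
tool_pos: [0.4409, -0.0033, 0.0915]
tool_rot: [178.7, -0.9, 100.3]
force: [0.0, -0.9, -0.4]
grip_width: 0.0007
```

```bash
python3 -c "
from h import *
go([.440,-.002,.084],100.55)"
```

```text
t11.70 pos [ 0.4409 -0.0033  0.0915] rot [178.6524  -0.8577 100.3295] F [ 0.0148 -0.925  -0.3875] w0.0007 zax [ 0.0205  0.0189 -0.9996] 
 -> shift cm [ 0.1289 -0.081   0.7456] twist -0.22045215438211585
```

arm_command([
  [0.1,0,0.4],
  [0,0,0.3],
  [0,0,0.3],
  [0,0,0.2],
], twist=[0,0,0,0])

```text
time_s: 12.2
tool_pos: [0.4426, -0.0017, 0.0823]
tool_rot: [178.8, -0.9, 100.4]
force: [-9.2, -0.5, 23.0]
grip_width: 0.0004
```

```bash
python3 -c "
from h import *
S=cam('scene')
for p in((290,62),(335,68),(362,88),(403,100),(218,20),(440,70)):print(p,onz(S,*p,0))
go([.44,0,.25],75)"
```

```text
(290, 62) [0.1869 0.9383 0.    ]
(335, 68) [0.3834 1.0069 0.    ]
(362, 88) [0.5505 0.9141 0.    ]
(403, 100) [0.7245 0.9226 0.    ]
(218, 20) [-0.3736  1.1293 -0.    ]
(440, 70) [0.7881 1.2674 0.    ]
t12.25 pos [ 0.4426 -0.0016  0.0824] rot [178.8051  -0.8783 100.3662] F [-7.9386 -0.5417 19.5165] w0.0009 zax [ 0.0178  0.0188 -0.9997] 
 -> shift cm [  0.4646   0.1249 -16.759 ] twist 25.366166877813697
```

arm_command([
  [0,0,-4],
  [0,0,-6],
  [0,0,-6],
  [4,0,-2],
  [6,0,0],
  [6,0,0],
  [6,0,0],
  [6,0,0],
  [6,0,0],
  [6,0,0],
], twist=[0,0,0,0,0,0,0,0,0,0])

```text
time_s: 13.5
tool_pos: [0.3728, 0.3975, 0.2761]
tool_rot: [178.5, -1.1, 99.7]
force: [1.0, -0.6, 1.0]
grip_width: 0.0007
```

arm_command([
  [3.8,-4.4,0],
  [3.8,-4.4,0],
  [3.8,-4.4,0],
  [3.8,-4.4,0],
  [3.8,-4.4,0],
  [3.8,-4.4,0],
  [3.8,-4.4,0],
  [3.8,-4.4,0],
  [3.8,-4.4,0],
  [3.8,-4.4,0],
], twist=[0,0,0,0,0,0,0,0,0,0])

```text
time_s: 14.75
tool_pos: [-0.1356, 0.7142, 0.2696]
tool_rot: [178.8, -1.3, 99.2]
force: [0.9, 0.6, 0.2]
grip_width: 0.0007
```

```bash
python3 -c "
from h import *
go([-.16,.85,.25]);print(telemetry.get_obs()['qpos'])"
```

```text
t14.75 pos [-0.1356  0.7142  0.2696] rot [178.8018  -1.3138  99.2362] F [0.931  0.5773 0.1555] w0.0007 zax [ 0.017   0.026  -0.9995] 
 -> shift cm [13.7504 -0.2747  2.2689] twist None
[-76.896   31.994  -43.2802  66.0605  22.8216  88.5986 -16.4992]
```

arm_command([
  [5,0,0],
  [5,0,0],
  [5,0,0],
  [5,0,0],
  [5,0,0],
], twist=[0,0,0,0,0])

```text
time_s: 15.38
tool_pos: [-0.1708, 0.9014, 0.2645]
tool_rot: [178.0, -2.8, 100.1]
force: [-0.9, 0.7, 1.2]
grip_width: 0.0006
```

```bash
python3 -c "
from h import *
go([-.16,.85,.25]);print(telemetry.get_obs()['qpos'])"
```

```text
t15.38 pos [-0.1708  0.9014  0.2645] rot [177.9993  -2.795  100.0627] F [-0.9242  0.7415  1.2179] w0.0006 zax [ 0.0259  0.0541 -0.9982] 
 -> shift cm [-5.3144  0.1274  1.1928] twist None
[-99.6117  63.5778 -47.4419   8.1805  47.2624 108.1625  -5.2331]
```

arm_command([
  [5,0,0],
  [5,0,0],
  [5,0,0],
  [5,0,0],
], twist=[0,0,0,0])

```text
time_s: 15.88
tool_pos: [-0.2028, 0.9658, 0.2171]
tool_rot: [-179.7, -9.9, 101.3]
force: [-1.0, -0.6, -0.3]
grip_width: 0.0005
```

```bash
python3 -c "
from h import *
go([-.16,.85,.25]);print(telemetry.get_obs()['qpos'])"
```

```text
t15.88 pos [-0.2028  0.9658  0.2171] rot [-179.7081   -9.916   101.2887] F [-1.0156 -0.6496 -0.3066] w0.0005 zax [-0.0387  0.1679 -0.985 ] 
 -> shift cm [-11.4449   1.9023  -5.3507] twist None
[-103.4584   68.5476    0.921     3.3414   -0.8289   98.1915   -2.0713]
```

arm_command([
  [5,0,-2],
  [5,0,-2],
  [5,0,-2],
  [5,0,-2],
  [5,0,-2],
  [5,0,-2],
], twist=[0,0,0,0,0,0])

```text
time_s: 16.62
tool_pos: [-0.211, 1.0139, 0.3096]
tool_rot: [-179.8, -22.3, 101.4]
force: [-0.1, 0.4, 0.3]
grip_width: 0.0004
```

```bash
python3 -c "
from h import *
go([-.16,.85,.25]);print(telemetry.get_obs()['qpos'])"
```

```text
t16.62 pos [-0.211   1.0139  0.3096] rot [-179.8317  -22.3474  101.3706] F [-0.1276  0.4176  0.3182] w0.0004 zax [-0.0778  0.3722 -0.9249] 
 -> shift cm [-18.0524   1.7626  -0.9864] twist None
[-104.6663   65.2766   51.9894    3.2837  -50.8435   90.3275   -0.455 ]
```

arm_command([
  [5,0,-1],
  [5,0,-1],
  [5,0,-1],
  [5,0,-1],
], twist=[0,0,0,0])

```text
time_s: 17.12
tool_pos: [-0.2184, 1.046, 0.3651]
tool_rot: [-179.9, -30.7, 101.6]
force: [0.4, 0.1, 0.1]
grip_width: 0.0006
```

```bash
python3 -c "
from h import *
go([-.16,.85,.25]);print(telemetry.get_obs()['qpos'])"
```

```text
t17.12 pos [-0.2184  1.046   0.3651] rot [-179.9488  -30.667   101.5844] F [0.3572 0.1021 0.0572] w0.0006 zax [-0.1033  0.4995 -0.8601] 
 -> shift cm [-23.3977   1.7867  -0.4969] twist None
[-104.8753   63.5641   62.7519    3.2876  -61.3722   84.2277   -0.0576]
```

arm_command([
  [5,0,-1],
  [5,0,-1],
  [5,0,-1],
  [2.5,0,-0.5],
], twist=[0,0,0,0])

```text
time_s: 17.62
tool_pos: [-0.2222, 1.0625, 0.4363]
tool_rot: [-180.0, -38.2, 101.7]
force: [-0.6, -0.6, -0.8]
grip_width: 0.0006
```

```bash
python3 -c "
from h import *
go([-.16,.75,.30]);print(telemetry.get_obs()['qpos'])"
```

```text
t17.62 pos [-0.2222  1.0625  0.4363] rot [-179.9687  -38.1756  101.6723] F [-0.6212 -0.6065 -0.8086] w0.0006 zax [-0.1256  0.6052 -0.7861] 
 -> shift cm [-33.4681  -0.234   -8.9801] twist None
[-104.9984   60.7859   66.6225    3.3038  -65.0806   79.684     0.0994]
```

arm_command([
  [-4.2,0,-2],
  [-4.2,0,-2],
  [-4.2,0,-2],
  [-4.2,0,-2],
  [-4.2,0,-2],
], twist=[0,0,0,0,0])

```text
time_s: 18.25
tool_pos: [-0.1856, 0.8855, 0.4041]
tool_rot: [179.5, -39.4, 102.0]
force: [0.7, -0.1, 2.5]
grip_width: 0.0006
```

```bash
python3 -c "
from h import *
go([-.1,.65,.40]);print(telemetry.get_obs()['qpos'])"
```

```text
t18.25 pos [-0.1856  0.8855  0.4041] rot [179.4537 -39.3998 102.0209] F [ 0.674  -0.0597  2.5389] w0.0006 zax [-0.1229  0.6228 -0.7727] 
 -> shift cm [-19.44     3.6148 -15.4026] twist None
[-147.5106   32.6892   69.7716   72.2363  -43.5723   57.1082   21.3822]
```

arm_command([
  [0,0,-1],
  [0,0,-1],
  [0,0,-1],
  [0,0,-1],
  [0,0,-1],
  [0,0,-1],
  [0,0,-1],
  [0,0,-1],
  [0,0,-1],
], twist=[10.1,10.1,10.1,10.1,10.1,10.1,10.1,10.1,10.1])

```text
time_s: 19.38
tool_pos: [-0.1737, 0.8206, 0.4704]
tool_rot: [-141.2, 3.1, 8.7]
force: [0.6, -1.2, -0.0]
grip_width: 0.0008
```

```bash
cat >> h.py <<'E'
U=np.array([-.1831,.9831,0]);V=np.array([-.9831,-.1831,0]);KZ=-U*np.sin(np.radians(38))+np.array([0,0,np.cos(np.radians(38))])
def kt():
    o=telemetry.get_obs();R=Ro.from_euler("xyz",o["tool_rot"],degrees=True).as_matrix()
    D=np.c_[-V,np.cross(-KZ,-V),-KZ]  # wanted tool axes
    e=Ro.from_matrix(R.T@D).as_rotvec(degrees=True);print("rot err (tool rotvec deg)",e,"q",o["qpos"])
E
python3 -c "
from h import *
go([.30,.45,.40]);kt()"
```

```text
t19.38 pos [-0.1737  0.8206  0.4704] rot [-141.1833    3.0531    8.7447] F [ 0.6328 -1.1581 -0.0255] w0.0008 zax [-0.1363  0.6132 -0.778 ] 
 -> shift cm [ 41.505   37.1809 -23.7104] twist None
rot err (tool rotvec deg) [-0.8644  1.2708 -3.3112] q [-154.7474   21.4323   70.5135   74.3424  -30.5378   60.0288  -78.6464]
```

arm_command([
  [3.9,3.6,-2.3],
  [3.9,3.6,-2.3],
  [3.9,3.6,-2.3],
  [3.9,3.6,-2.3],
  [3.9,3.6,-2.3],
  [3.9,3.6,-2.3],
  [3.9,3.6,-2.3],
  [3.9,3.6,-2.3],
  [3.9,3.6,-2.3],
], twist=[0,0,0,0,0,0,0,0,0])

```text
time_s: 20.5
tool_pos: [0.1452, 0.5619, 0.4236]
tool_rot: [-141.5, 2.7, 9.3]
force: [0.2, 0.4, 0.2]
grip_width: 0.0005
```

```bash
python3 -c "
from h import *
k=np.array([.5049,-.126,.087])
go(k+KZ*.20);kt();print(k+KZ*.2)"
```

```text
t20.50 pos [0.1452 0.5619 0.4236] rot [-141.531     2.6591    9.3297] F [0.2246 0.3606 0.2059] w0.0005 zax [-0.1367  0.608  -0.7821] 
 -> shift cm [ 25.4038  77.7661 -40.4109] twist None
rot err (tool rotvec deg) [-0.4971  1.3333 -2.6043] q [-86.0137 -17.1666  17.0555 104.5987 -18.1441  60.2505 -55.2487]
[ 0.5274 -0.2471  0.2446]
```

```bash
python3 -c "
from h import *
go([.46,.28,.40])"
```

```text
t20.50 pos [0.1452 0.5619 0.4236] rot [-141.531     2.6591    9.3297] F [0.2246 0.3606 0.2059] w0.0005 zax [-0.1367  0.608  -0.7821] 
 -> shift cm [ 26.5697  26.4794 -19.5993] twist None
```

arm_command([
  [3.3,3.3,-2.4],
  [3.3,3.3,-2.4],
  [3.3,3.3,-2.4],
  [3.3,3.3,-2.4],
  [3.3,3.3,-2.4],
  [3.3,3.3,-2.4],
  [3.3,3.3,-2.4],
  [3.3,3.3,-2.4],
], twist=[0,0,0,0,0,0,0,0])

```text
time_s: 21.5
tool_pos: [0.4536, 0.2799, 0.4012]
tool_rot: [-141.3, 2.1, 8.9]
force: [0.3, 0.9, -0.2]
grip_width: 0.0005
```

```bash
python3 -c "
from h import *
k=np.array([.5049,-.126,.087])
go(k+KZ*.25);kt();print(k+KZ*.25)"
```

```text
t21.50 pos [0.4536 0.2799 0.4012] rot [-141.2649    2.0713    8.9461] F [ 0.3355  0.9008 -0.2194] w0.0005 zax [-0.1252  0.6137 -0.7795] 
 -> shift cm [ -0.3869  51.253  -26.0566] twist None
rot err (tool rotvec deg) [-0.7639  0.6282 -2.5433] q [-46.3232  -3.0739  35.9678  95.554  -36.9881  88.2596  -0.5822]
[ 0.5331 -0.2773  0.284 ]
```

arm_command([
  [0,5.1,-2.6],
  [0,5.1,-2.6],
  [0,5.1,-2.6],
  [0,5.1,-2.6],
  [0,5.1,-2.6],
  [0,5.1,-2.6],
  [0,5.1,-2.6],
  [0,5.1,-2.6],
  [0,5.1,-2.6],
  [0,5.1,-2.6],
], twist=[0,0,0,0,0,0,0,0,0,0], grip=80)

```text
time_s: 22.75
tool_pos: [0.5418, -0.2878, 0.281]
tool_rot: [-141.1, 1.4, 9.2]
force: [1.2, 1.0, -1.4]
grip_width: 0.0695
```

```bash
cat > k.py <<'E'
from h import *
T,S=cam("top"),cam("scene")
def redc(C,r,thr):
    x0,y0,x1,y1=r;I=C["img"][y0:y1,x0:x1].astype(int);m=((I[...,2]>thr)&(I[...,2]>2*I[...,1])&(I[...,2]>2*I[...,0])).astype(np.uint8)
    k=max(cv2.findContours(m,0,1)[0],key=cv2.contourArea);(a,b)=cv2.minAreaRect(k)[:2];e=cv2.fitEllipse(k) if len(k)>4 else None
    return np.array(a)+[x0,y0],b,e,I[...,2][m>0]
for thr in(60,80,150):
    print(thr,"top",redc(T,(308,200,345,230),thr)[:3],"scene",redc(S,(180,220,215,250),thr)[:3])
k=np.array([.5049,-.126,.087])
for C in(T,S):print("proj of k, cap centre, bottom",proj(C,k),proj(C,k+.016*KZ),proj(C,k-.016*KZ))
go(k+KZ*.25);kt()
b=cv2.resize(S["img"][150:260,150:290],None,fx=4,fy=4,interpolation=2);cv2.imwrite("pics/k1.png",b)
E
python3 k.py
```

```text
60 top (array([323.5, 215. ]), (10.0, 15.0), ((15.70038890838623, 15.48510456085205), (10.067545890808105, 16.338655471801758), 79.82076263427734)) scene (array([194.8621, 235.3448]), (12.62728214263916, 14.484235763549805), ((15.125978469848633, 15.293586730957031), (12.308378219604492, 15.021151542663574), 48.229087829589844))
80 top (array([323.5, 215. ]), (10.0, 15.0), ((15.853189468383789, 15.560592651367188), (9.896808624267578, 16.273487091064453), 77.82247161865234)) scene (array([194.8621, 235.3448]), (12.62728214263916, 14.484235763549805), ((15.125978469848633, 15.293586730957031), (12.308378219604492, 15.021151542663574), 48.229087829589844))
150 top (array([326.2692, 215.1538]), (6.656403064727783, 5.269651889801025), ((18.55294418334961, 15.171554565429688), (5.281235694885254, 6.783383846282959), 147.36195373535156)) scene (array([194.25, 235.25]), (12.020814895629883, 12.727920532226562), ((14.533147811889648, 15.361796379089355), (11.683294296264648, 13.301124572753906), 30.33619499206543))
proj of k, cap centre, bottom [324.117  216.6189] [328.0026 215.7601] [320.2991 217.4626]
proj of k, cap centre, bottom [194.6514 235.278 ] [192.1424 235.1633] [197.076  235.3888]
t22.85 pos [ 0.5372 -0.2961  0.2785] rot [-141.1042    1.5577    8.3635] F [-0.9773 -0.0043  0.7936] w0.0696 zax [-0.1123  0.6182 -0.778 ] 
 -> shift cm [-0.1469 -1.8365  0.782 ] twist None
rot err (tool rotvec deg) [-0.9252 -0.1399 -2.6811] q [ 22.674   37.9914  31.0592  62.831  -39.0234 117.2818  54.0653]
```

arm_command([
  [-0.1,-1.8,0.5],
  [0,0,4],
  [0,0,4],
  [0,0,4],
  [0,0,0],
], twist=[-2.5,0,0,0,0])

```text
time_s: 23.48
tool_pos: [0.5202, -0.1966, 0.1946]
tool_rot: [-141.2, -0.7, 10.9]
force: [-0.2, 0.2, -0.7]
grip_width: 0.0691
```

```bash
python3 -c "
from h import *
T,S=cam('top'),cam('scene');k=tri(T,(324,215.8),S,(194.9,235.3));print(k);k=k[0]
go(k+KZ*.05);kt()
b=cv2.resize(S['img'][150:260,150:290],None,fx=4,fy=4,interpolation=2);cv2.imwrite('pics/k2.png',b)"
```

```text
(array([ 0.5067, -0.1259,  0.0883]), np.float64(0.0014632236888745085))
t23.57 pos [ 0.5214 -0.2003  0.1969] rot [-141.5032   -0.8437   10.7602] F [-0.2632  0.1567  0.3334] w0.0694 zax [-0.1049  0.6137 -0.7826] 
 -> shift cm [-0.1605  0.7786  8.2131] twist None
rot err (tool rotvec deg) [-0.4982 -0.5326  0.6871] q [ 13.6599  30.7427  30.3563  82.74   -37.146  103.1006  57.9716]
```

View pics/k2.png

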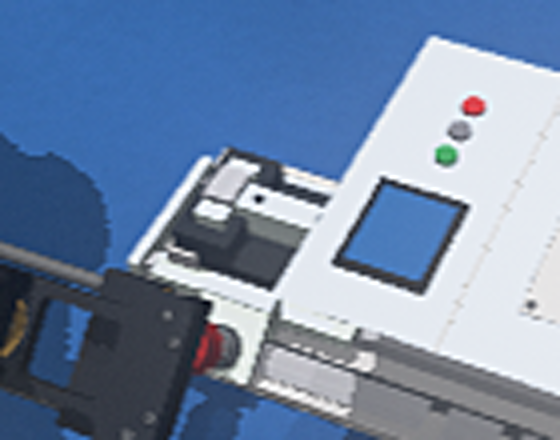

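arm_command([
  [-0.15,0.7,3],
  [0,0.1,4.5],
  [0,0,0],
], twist=[0.5,0,0])

```text
time_s: 23.95
tool_pos: [0.5164, -0.1649, 0.1376]
tool_rot: [-142.1, -1.0, 10.3]
force: [0.5, 0.5, 0.1]
grip_width: 0.07
```

```bash
python3 -c "
from h import *
k=np.array([.5067,-.1259,.0883])
go(k-KZ*.016);kt()"
```

```text
t23.95 pos [ 0.5164 -0.1649  0.1376] rot [-142.1061   -1.0439   10.2933] F [0.5405 0.4781 0.1453] w0.0700 zax [-0.0956  0.6069 -0.789 ] 
 -> shift cm [-0.3777 -0.1424  7.9479] twist None
rot err (tool rotvec deg) [ 0.1086 -0.9812  0.4393] q [ 10.9502  30.2117  29.3724  90.357  -37.7331  95.1604  58.9909]
```

arm_command([
  [-0.3,-0.1,2.5],
  [-0.1,0,2.5],
  [0,0,2],
  [0,0,0],
], twist=[0,0,0,0])

```text
time_s: 24.45
tool_pos: [0.5114, -0.1308, 0.0896]
tool_rot: [-142.9, -1.8, 10.0]
force: [-1.0, 0.3, 0.6]
grip_width: 0.0697
```

```bash
python3 -c "
from h import *
k=np.array([.5067,-.1259,.0883])
go(k-KZ*.016);kt()"
```

```text
t24.45 pos [ 0.5114 -0.1308  0.0896] rot [-142.8585   -1.7552   10.007 ] F [-0.9949  0.3181  0.5762] w0.0697 zax [-0.0809  0.5988 -0.7968] 
 -> shift cm [-0.4319 -0.409   2.0327] twist None
rot err (tool rotvec deg) [ 0.8669 -1.7224  0.6396] q [  8.6056  29.7904  28.2841  96.6503 -38.974   88.0294  60.1118]
```

arm_command([
  [-0.4,-0.4,1],
  [0,-0.1,1],
  [0,0,0],
], twist=[0.4,0,0])

```text
time_s: 24.82
tool_pos: [0.5061, -0.1171, 0.0776]
tool_rot: [-143.0, -1.7, 9.6]
force: [0.4, 0.4, -0.3]
grip_width: 0.0697
```

arm_command([
  [0,0,0],
  [0,0,0],
  [0,0,0],
  [0,0,0],
  [0,0,0],
], twist=[0,0,0,0,0], grip=0, force=45)

```text
time_s: 25.45
tool_pos: [0.5068, -0.1178, 0.0781]
tool_rot: [-143.1, -1.7, 9.5]
force: [0.7, -0.4, 0.5]
grip_width: 0.0347
```

```bash
python3 -c "
from h import *
k=np.array([.5067,-.1259,.0883])
go(k-KZ*.016);kt()"
```

```text
t25.45 pos [ 0.5068 -0.1178  0.0781] rot [-143.0724   -1.7283    9.5478] F [ 0.6591 -0.3789  0.47  ] w0.0347 zax [-0.0759  0.5965 -0.799 ] 
 -> shift cm [-0.1635 -0.0117  0.3006] twist None
rot err (tool rotvec deg) [ 1.0875 -1.9816  0.2555] q [  7.6679  29.1445  28.03    98.9652 -39.3357  85.8589  59.888 ]
```

arm_command([
  [0,0,-0.5],
  [0,0,-0.5],
  [0,0,-0.4],
  [0,0,-0.2],
], twist=[0,0,0,0])

```text
time_s: 25.95
tool_pos: [0.5073, -0.1249, 0.0874]
tool_rot: [-143.0, -1.5, 9.7]
force: [1.9, 5.5, -11.0]
grip_width: 0.0354
```

```bash
cat >> h.py <<'E'
K0=np.array([.5068,-.1178,.0781])
def rel():
    o=telemetry.get_obs();d=(o["tool_pos"]-K0)*1000;f=o["force"]
    print("t%.2f rel mm u,away,axis"%o["time_s"],d@U,-d@V,d@KZ,"z",d[2],"F u,away,axis",f@U,-f@V,f@KZ,"w%.4f"%o["grip_width"])
E
python3 -c "
from h import *
rel();kt()"
```

```text
t25.95 rel mm u,away,axis -7.110033828335911 -0.8303665388348507 11.734885668761638 z 9.336816431397304 F u,away,axis 5.021781638900361 2.8558586477211723 -11.787783276466298 w0.0354
rot err (tool rotvec deg) [ 0.9957 -1.7159  0.2327] q [  8.079   29.1326  28.2942  97.798  -38.8678  87.2849  59.6295]
```

arm_command([
  [0,0,-0.4],
  [0,0,-0.1],
  [1,0,-0.1],
  [1,0,-0.1],
], twist=[0,0,0,0])

```text
time_s: 26.45
tool_pos: [0.521, -0.1235, 0.0889]
tool_rot: [-142.6, -0.7, 9.9]
force: [-6.5, 4.7, -10.4]
grip_width: 0.0352
```

```bash
python3 -c "
from h import *
rel();kt()"
```

```text
t26.45 rel mm u,away,axis -8.189033861488866 12.869545804235777 13.520863905245747 z 10.760248128316164 F u,away,axis 5.778415357155049 -5.552646047123607 -11.754551338014789 w0.0352
rot err (tool rotvec deg) [ 0.6173 -0.9377 -0.0993] q [  7.9482  30.7867  27.9204  95.3324 -39.2446  88.5695  58.3258]
```

arm_command([
  [1.2,0,-0.15],
  [1.2,0,-0.1],
  [1.2,0,-0.1],
  [1.2,0,-0.1],
  [1.2,0,-0.1],
], twist=[0,0,0,0,0])

```text
time_s: 27.08
tool_pos: [0.5688, -0.1133, 0.088]
tool_rot: [-141.8, 0.9, 10.2]
force: [-5.5, 5.0, -5.7]
grip_width: 0.0353
```

```bash
python3 -c "
from h import *
rel();kt()"
```

```text
t27.07 rel mm u,away,axis -6.958836368314143 61.77701274007567 12.075979461004806 z 9.887799069081396 F u,away,axis 5.973442341584034 -4.532919857660794 -8.206518656279098 w0.0353
rot err (tool rotvec deg) [-0.2393  0.4566 -0.8075] q [  7.4226  35.8284  26.6156  88.0071 -41.1615  91.2474  54.4234]
```

arm_command([
  [0,0,0],
  [0,0,0],
], twist=[0,0], grip=48)

```text
time_s: 27.32
tool_pos: [0.5689, -0.1147, 0.0897]
tool_rot: [-141.8, 0.8, 10.2]
force: [0.3, 0.3, -0.2]
grip_width: 0.0406
```

```bash
python3 -c "
from h import *
rel();kt()"
```

```text
t27.32 rel mm u,away,axis -8.334096223806936 61.59488607525153 14.310874197216851 z 11.649450440296082 F u,away,axis 0.191583980165472 0.3614777867879878 -0.2785034830330547 w0.0406
rot err (tool rotvec deg) [-0.2151  0.418  -0.7928] q [  7.4895  35.7673  26.6891  87.8745 -41.1216  91.4187  54.4238]
```

arm_command([
  [1,0,0.2],
  [1,0,0.1],
  [1,0,0],
  [1,0,0],
  [0.8,0,0],
], twist=[-0.7,0,0,0,0])

```text
time_s: 27.95
tool_pos: [0.6026, -0.1094, 0.0896]
tool_rot: [-141.4, 1.8, 11.1]
force: [-8.8, -1.1, 3.0]
grip_width: 0.0418
```

```bash
python3 -c "
from h import *
rel();kt()"
```

```text
t27.95 rel mm u,away,axis -9.283423411721978 95.75944707626297 14.783268897719221 z 11.507232233167283 F u,away,axis 0.49015724881405065 -8.90959870719227 2.1011513813698 w0.0418
rot err (tool rotvec deg) [-0.6091  1.7467 -0.7309] q [  7.389   39.591   25.7868  81.8325 -42.0533  93.746   51.9199]
```

arm_command([
  [0.8,0,0.05],
  [0.8,0,0.05],
  [0.7,0,0.05],
], twist=[-0.5,0,0])

```text
time_s: 28.32
tool_pos: [0.6172, -0.1064, 0.0896]
tool_rot: [-141.0, 2.4, 11.7]
force: [-6.8, -1.2, 1.7]
grip_width: 0.0416
```

```bash
python3 -c "
from h import *
rel();kt()"
```

```text
t28.32 rel mm u,away,axis -9.040475802895772 110.66101383832317 14.593080002562672 z 11.455690535679185 F u,away,axis 0.07077911305578927 -6.893139781024528 1.3297222440901677 w0.0416
rot err (tool rotvec deg) [-0.9406  2.6049 -0.5839] q [  7.4259  41.5096  25.3389  78.7825 -42.4054  95.1364  50.8133]
```

arm_command([
  [0.7,0,0.05],
  [0.7,0,0.05],
  [0.7,0,0.05],
], twist=[-0.4,0,0])

```text
time_s: 28.7
tool_pos: [0.6302, -0.1036, 0.0894]
tool_rot: [-140.7, 3.0, 12.3]
force: [-9.1, -0.8, 1.6]
grip_width: 0.0419
```

```bash
python3 -c "
from h import *
rel()"
```

```text
t28.70 rel mm u,away,axis -8.6494385491818 123.87241564362776 14.24160567660531 z 11.31517499966432 F u,away,axis 0.8693126399562043 -9.047047688842305 0.7534937279121595 w0.0419
```

arm_command([
  [0.6,0,0.05],
  [0.6,0,0.05],
], twist=[0,0])

```text
time_s: 28.95
tool_pos: [0.6372, -0.1023, 0.0893]
tool_rot: [-140.5, 3.5, 12.4]
force: [-6.5, -0.7, 1.6]
grip_width: 0.0419
```

```bash
python3 -c "
from h import *
rel();kt()"
```

```text
t28.95 rel mm u,away,axis -8.607050504031776 131.03639205877707 14.117222047290275 z 11.190447078818138 F u,away,axis 0.46504797878428294 -6.538545883652583 0.965439704006166 w0.0419
rot err (tool rotvec deg) [-1.4211  3.9395 -0.7467] q [  7.5019  44.34    24.7917  74.2506 -42.8977  97.2883  48.8494]
```

arm_command([
  [0.6,0,0.05],
  [0.6,0,0.05],
], twist=[0,0])

```text
time_s: 29.2
tool_pos: [0.6446, -0.1007, 0.089]
tool_rot: [-140.3, 4.0, 12.6]
force: [-1.4, -0.3, -1.1]
grip_width: 0.0416
```

```bash
python3 -c "
from h import *
rel()"
```

```text
t29.20 rel mm u,away,axis -8.37460957805394 138.5678033439692 13.720776540796644 z 10.868953264272438 F u,away,axis -0.07048455656902249 -1.4180235649433572 -0.7949853312642838 w0.0416
```

arm_command([
  [0.6,0,0.05],
  [0.6,0,0.05],
], twist=[0,0])

```text
time_s: 29.45
tool_pos: [0.6555, -0.0986, 0.0885]
tool_rot: [-140.3, 4.1, 12.6]
force: [-3.0, -0.8, 3.2]
grip_width: 0.0417
```

```bash
python3 -c "
from h import *
rel();kt()"
```

```text
t29.45 rel mm u,away,axis -8.324663458391665 149.69907674660516 13.301672857175154 z 10.376125241144674 F u,away,axis -0.23506507987098865 -3.0681629136701742 2.6697700821051584 w0.0417
rot err (tool rotvec deg) [-1.5938  4.4944 -1.0086] q [  7.5486  46.5221  24.4022  70.6446 -43.5476  98.5484  47.0704]
```

```bash
python3 -c "
from h import *
T,S=cam('top'),cam('scene');rel()
a=cv2.resize(S['img'][140:270,160:310],None,fx=3.6,fy=3.6,interpolation=2);b=cv2.resize(T['img'][150:267,265:340],None,fx=3.4,fy=4,interpolation=2);h=min(len(a),len(b));cv2.imwrite('pics/n1.png',np.hstack([a[:h],b[:h]]))"
```

```text
t29.55 rel mm u,away,axis -8.284907507147837 150.04177514051958 13.101856897575276 z 10.153615902025127 F u,away,axis -1.052580014355724 -2.596940430744173 2.559356059062952 w0.0419
```

View pics/n1.png

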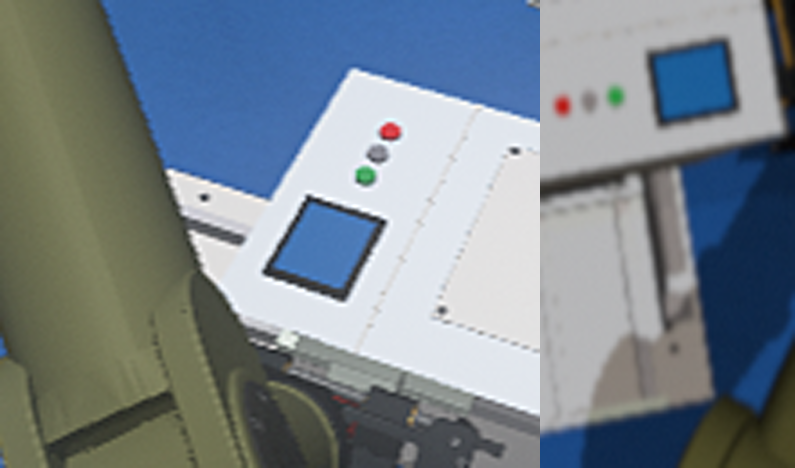

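```bash
python3 -c "
from h import *
S=cam('scene');I=S['img'].astype(int);m=((I[...,2]>70)&(I[...,2]>1.8*I[...,1])&(I[...,2]>1.8*I[...,0]));m[:235]=0
ys,xs=np.nonzero(m);print(np.c_[xs,ys].tolist())
k=np.array([.5067,-.1259,.0883])
for s in(.125,.13,.135,.14,.145):
  for a in(0,.012):
    c=k-V*s+KZ*a;print(s,a,*[proj(S,c+d) for d in(KZ*.016,-KZ*.016,V*.018,-V*.018)])
o=telemetry.get_obs();print(proj(S,o['tool_pos']))
rel()"
```

```text
[[252, 250], [253, 250], [255, 251], [257, 258], [257, 259]]
0.125 0 [239.9466 252.1982] [243.394  251.8374] [234.7995 249.5285] [248.6739 254.5265]
0.125 0.012 [238.5886 252.3403] [242.1298 251.9697] [233.4038 249.6314] [247.4518 254.6985]
0.13 0 [241.9087 252.9062] [245.2923 252.5202] [236.7094 250.2165] [250.6237 255.2289]
0.13 0.012 [240.5757 253.0583] [244.0516 252.6617] [235.3374 250.3289] [249.4264 255.4106]
0.135 0 [243.8765 253.6163] [247.1961 253.2048] [238.6248 250.9065] [252.5792 255.9334]
0.135 0.012 [242.5687 253.7784] [245.9788 253.3557] [237.2766 251.0283] [251.4067 256.1249]
0.14 0 [245.8501 254.3285] [249.1052 253.8915] [240.5457 251.5985] [254.5403 256.6398]
0.14 0.012 [244.5677 254.5007] [247.9117 254.0517] [239.2214 251.7298] [253.3928 256.8413]
0.145 0 [247.8295 255.0427] [251.0198 254.58  ] [242.4721 252.2924] [256.5071 257.3483]
0.145 0.012 [246.5725 255.2251] [249.85   254.7497] [241.1719 252.4334] [255.3848 257.5598]
[251.9865 255.8667]
t29.60 rel mm u,away,axis -8.243922459653048 150.03356862818794 13.013460775513943 z 10.07346064149689 F u,away,axis -1.322893881270651 -2.685165229407251 1.8282558109826288 w0.0418
```

arm_command([
  [0.4,0,0.05],
  [0.4,0,0.05],
], twist=[0,0])

```text
time_s: 29.85
tool_pos: [0.6566, -0.0984, 0.0878]
tool_rot: [-140.1, 4.9, 12.8]
force: [-13.8, -2.9, 7.0]
grip_width: 0.0422
```

```bash
python3 -c "
from h import *
rel();kt()"
```

```text
t29.85 rel mm u,away,axis -8.356386320734977 150.86822231660614 12.771696363829706 z 9.67879080114853 F u,away,axis -0.3045774178305291 -14.13563503559137 5.697751109515755 w0.0422
rot err (tool rotvec deg) [-1.7601  5.2191 -1.3334] q [  7.5847  47.226   24.3565  69.6472 -43.4287  99.3433  46.4848]
```

arm_command([
  [0.5,0,0.05],
  [0.3,0,0],
], twist=[0,0])

```text
time_s: 30.1
tool_pos: [0.6562, -0.0984, 0.0875]
tool_rot: [-139.8, 5.9, 13.0]
force: [-9.4, -1.4, 4.3]
grip_width: 0.0417
```

```bash
python3 -c "
from h import *
rel()"
```

```text
t30.10 rel mm u,away,axis -8.247645500399527 150.45258121597865 12.502783312457337 z 9.42249288062888 F u,away,axis 0.3339523393244753 -9.46253879370712 3.1809029633583785 w0.0417
```

arm_command([
  [-0.4,0,0],
  [-0.4,0,0],
  [-0.4,0,0],
], twist=[0,0,0])

```text
time_s: 30.48
tool_pos: [0.6476, -0.1001, 0.088]
tool_rot: [-139.9, 5.5, 12.9]
force: [3.5, 1.0, -2.5]
grip_width: 0.0417
```

```bash
python3 -c "
from h import *
rel();kt()"
```

```text
t30.48 rel mm u,away,axis -8.330341188828628 141.63414993838074 12.929962875043806 z 9.899982573914112 F u,away,axis 0.30089384595531204 3.627324805107891 -2.116824089551383 w0.0417
rot err (tool rotvec deg) [-1.969   5.7304 -1.6075] q [  7.6224  46.781   24.4947  70.5847 -42.9725  99.6076  46.7936]
```

arm_command([
  [-0.5,0,0],
  [-0.5,0,0],
], twist=[0,0])

```text
time_s: 30.72
tool_pos: [0.6458, -0.1001, 0.0878]
tool_rot: [-140.3, 4.5, 12.6]
force: [14.7, 2.6, -6.6]
grip_width: 0.042
```

```bash
python3 -c "
from h import *
rel();kt()"
```

```text
t30.73 rel mm u,away,axis -8.100743210131899 139.90123260289963 12.666165058034274 z 9.744599939663381 F u,away,axis -0.18853823769588618 14.958479539238555 -5.067783068848173 w0.0420
rot err (tool rotvec deg) [-1.6398  4.7683 -1.2039] q [  7.5137  45.8294  24.5736  72.0125 -43.0792  98.3949  47.567 ]
```

arm_command([
  [0.5,0,0],
  [0,0,0],
  [0,0,0],
  [0,0,0],
], twist=[0,0,0,0], grip=75)

```text
time_s: 31.22
tool_pos: [0.6498, -0.0989, 0.088]
tool_rot: [-140.2, 4.5, 12.7]
force: [0.3, 0.3, -0.2]
grip_width: 0.0643
```

```bash
python3 -c "
from h import *
rel();kt()"
```

```text
t31.23 rel mm u,away,axis -7.577950823516181 144.03995495476255 12.497393543723048 z 9.938875991127055 F u,away,axis 0.21684745241236328 0.3894555463172188 -0.282374525357711 w0.0643
rot err (tool rotvec deg) [-1.6806  4.876  -1.1893] q [  7.4901  46.2558  24.4901  71.2588 -43.2317  98.6627  47.217 ]
```

```bash
python3 -c "
from h import *
o=telemetry.get_obs();go(o['tool_pos']+.16*KZ-.01*U)"
```

```text
t31.23 pos [ 0.6498 -0.0989  0.088 ] rot [-140.2335    4.5426   12.6864] F [ 0.3432  0.2845 -0.1889] w0.0643 zax [-0.1999  0.6107 -0.7662] 
 -> shift cm [ -1.4017   0.3155 -16.5722] twist None
```

arm_command([
  [-0.2,0.05,-2.5],
  [-0.3,0.05,-4],
  [-0.4,0.1,-5],
  [-0.4,0.1,-5],
  [0,5,-3],
  [0,5,-3],
  [0,5,-3],
], twist=[0,0,0,0,0,0,0])

```text
time_s: 32.1
tool_pos: [0.6794, -0.2911, 0.1726]
tool_rot: [-140.5, 5.9, 14.2]
force: [0.8, 2.4, -1.4]
grip_width: 0.0651
```

```bash
python3 -c "
from h import *
rel();kt()
T,S=cam('top'),cam('scene')
def red(C,y0):
    I=C['img'].astype(int);m=((I[...,2]>70)&(I[...,2]>1.8*I[...,1])&(I[...,2]>1.8*I[...,0]));m[:y0]=0
    ys,xs=np.nonzero(m);return len(xs),xs.min(),xs.max(),ys.min(),ys.max(),xs.mean(),ys.mean()
print(red(S,235));k=np.array([.5067,-.1259,.0883])
for s in(.14,.145,.15):
  for a in(0,.012):
    c=k-V*s+KZ*a;print(s,a,*[proj(S,c+d) for d in(0,KZ*.016)])
a=cv2.resize(S['img'][170:280,170:320],None,fx=5,fy=5,interpolation=2);cv2.imwrite('pics/n2.png',a);cv2.imwrite('pics/fs.png',S['img']);cv2.imwrite('pics/ft.png',T['img'])"
```

```text
t32.10 rel mm u,away,axis -201.98284875570647 137.90227994366165 198.78159975566757 z 94.45117437749536 F u,away,axis 2.207479065191119 1.238675443415172 -2.44185758703516 w0.0651
rot err (tool rotvec deg) [-1.3056  6.9014 -0.8149] q [ 38.5778  61.8969 -22.7745  31.3302  -8.7767 117.5629  32.1727]
(152, np.int64(243), np.int64(255), np.int64(249), np.int64(262), np.float64(249.0065789473684), np.float64(255.55263157894737))
0.14 0 [247.5067 254.1061] [245.8501 254.3285]
0.14 0.012 [246.2699 254.2721] [244.5677 254.5007]
0.145 0 [249.4532 254.8073] [247.8295 255.0427]
0.145 0.012 [248.241  254.9831] [246.5725 255.2251]
0.15 0 [251.4052 255.5105] [249.8148 255.7591]
0.15 0.012 [250.2178 255.6961] [248.5834 255.9516]
```

View pics/n2.png

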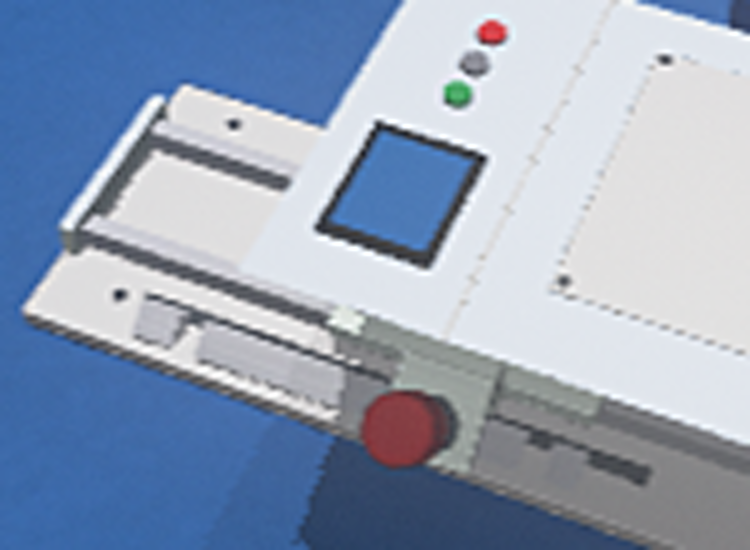

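arm_command([
  [-2,-2,-1],
  [-2,0,-1],
  [0,0,0],
  [0,0,0],
], twist=[0,0,0,0])

```text
time_s: 32.7
tool_pos: [0.6388, -0.3031, 0.2009]
tool_rot: [-140.1, 6.1, 13.8]
force: [0.3, 0.4, 0.7]
grip_width: 0.0654
```

```bash
python3 -c "
from h import *
rel();kt();o=telemetry.get_obs();print(o['force'],o['joint_velocities'])
a=cv2.imread('pics/top0.png');T=cam('top')['img'];b=cv2.imread('pics/scene0.png');S=cam('scene')['img']
def c(I,r,f):
    x0,y0,x1,y1=r;h=cv2.cvtColor(I[y0:y1,x0:x1],cv2.COLOR_BGR2HSV);m=f(h).astype(np.uint8);M=cv2.moments(m,True);return M['m00'],M['m10']/M['m00'],M['m01']/M['m00']
for n,r,f in(('yellow',(355,225,405,290),lambda h:h[...,1]<90),('yell wells',(355,225,405,290),lambda h:(h[...,0]>20)&(h[...,0]<40)&(h[...,1]>100)),('teal',(100,165,145,220),lambda h:(h[...,0]>75)&(h[...,0]<98)),('box',(150,130,200,182),lambda h:h[...,1]<90)):
    print(n,c(a,r,f),c(T,r,f))
r=(310,120,365,190);f=lambda h:(h[...,1]<70);print('scene',c(b,r,f),c(S,r,f))"
```

```text
t32.70 rel mm u,away,axis -206.30026139399553 95.86689243813244 223.7634017884727 z 122.78040376446859 F u,away,axis 0.3226501054303747 0.3705414218535309 0.31981317975263035 w0.0654
rot err (tool rotvec deg) [-1.7044  6.7754 -1.26  ] q [ 42.421   56.4792 -23.3554  38.4096  -9.0191 117.1318  33.3917]
[0.3052 0.385  0.6579] [ 0.7049 -0.1691 -0.1536 -0.0502  1.302   0.1352 -0.2456]
yellow (1080.0, 23.802777777777777, 32.67314814814815) (1004.0, 23.60358565737052, 33.23406374501992)
yell wells (557.0, 26.224416517055655, 32.651705565529625) (724.0, 26.3121546961326, 32.755524861878456)
teal (881.0, 22.987514188422246, 26.396140749148696) (876.0, 22.920091324200914, 26.301369863013697)
box (919.0, 25.957562568008704, 24.85310119695321) (920.0, 25.97608695652174, 24.842391304347824)
scene (1611.0, 24.098075729360644, 46.64990689013035) (1612.0, 24.069478908188586, 46.621588089330025)
```

```bash
python3 -c "
from cell import env
print(env.sign_off())"
```

```text
the job is handed in; nothing more can be done
None
```

The gauge is pressed home, the carriage is indexed and locked in the next notch, and the robot has let go. I handed the job in at about 33 s.

**What I did**
- **Gauge:** I placed it in the T cutout, then pressed the tail and the step with closed fingers.
- **Tilting the hand:** The interface has no tilt command. I tilted the hand by stretching the arm out past its reach on the left, which gave about 38° along the knob's axis.
- **Indexing:** I pulled the knob and moved the carriage about 62 mm. I then opened the fingers so the pin rode on the strip, and pushed until the pin locked.

**What the last checks showed**
- **Gauge seating:** Bar top at z 76.4 mm under 16 N and step top at 82.3 mm under 23 N. That is level and agrees with my estimate of the cutout floor.
- **Notch:** The carriage held against about 14 N away from the robot and 15 N back towards it, at roughly 0.145 m. That is inside the range given for the next notch.
- **Bystanders:** The teal plate and tip box matched their starting positions in the images. For the yellow plate, the wells' position matched, though the mask areas changed, probably from the arm's shadow.
- **Hand:** Free of everything, force about 0.8 N.

**Less certain**
- **Plunger depth:** I judged it only from the both-way lock and how the knob looks. The image position fits "fully in" to only about a pixel, which does not prove it.
- **Gauge under the hood:** It was out of the cameras' sight after the carriage moved in, so I did not look at it again.
- **Force while seating:** The wrist force reached about 43 N (40 N of it upward) for a moment while I was pressing the gauge with it still gripped.

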